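# Empty the perforated air-freshener canister

## Robot

A 7-joint arm with a two-finger parallel gripper is mounted at the origin on the work surface. World frame = base frame: x ahead of the robot, y to its left, z up, the work surface at z = 0. Lengths are in mm, angles in rad, forces in N, time in s.
With the tool pointing down it reaches from about 400 to 875 mm from the base axis. Payload 4.4 kg.
Tool frame: the origin (TCP) lies at the very end of the fingers, on their centre line; the grasp point (between the pads) lies 19 mm behind it; z points along the fingers, y is the direction in which the jaws open and shut (so a half turn about z gives the same grasp; the last joint's range is limited). The gripper opens to 85 mm and grips with 20 to 120 N. Pads are 22 mm wide; open, the fingers measure 114 mm over their backs; the gripper's body (76 mm by 85 mm) begins 54 mm behind the grasp point. The pads swing forward as they close: fully open they stand 13 mm farther back than shut.
Start: joints at [1.203, 0.628, 0.038, 1.517, -0.027, 0.996, -0.02], TCP at [193.233, -620.628, 231.313] pointing down, gripper open.
Joint ranges: [-3.06, 3.06], [-0.37, 2.12], [-1.25, 1.32], [0.18, 2.47], [-1.1, 4.24], [0.23, 1.98], [-2.94, 2.94]. Speed limits (rad/s): [2.57, 2.57, 3.14, 3.14, 3.14, 3.14, 3.14].

## Interface

Orientations are given as [roll, pitch, yaw] about the fixed x, y, z axes, in that order (R = Rz(yaw) Ry(pitch) Rx(roll)).
In Python, from cell import ctrl gives the robot as it stands.
- The arm moves only by the shell command python3 -m crank 'ROWS' [OPENING]. ROWS is JSON, a list that holds one entry, the list of rows, each a list of 6 numbers: the shift along the tool's x, y, z in units of 30 mm (1.0 is 30 mm), then the turn, a rotation vector about the tool's x, y, z in units of 6 degrees (1.0 is 6 degrees). In form: [[[tx, ty, tz, rx, ry, rz], ...]]. A call has 1 to 12 rows; each row shifts and turns the pose as measured when the row begins, along the tool's axes as they then stand; what a row does not reach is not made up. A row lasts 1/12 s, in which the tool goes at most 41.7 mm and 7.16 degrees, less where a joint would pass 70% of its speed; a pose out of reach is approached as far as the arm can. A call is refused whole if a number of a shift passes 1 or a number of a turn 1, either way. A call with a gripper value outside its range is refused whole. OPENING is the gripper command: -1 is fully open, 1 is shut, values between are in proportion, set as the call begins (- or left out, the last holds). The fingers move at their own pace and stop on an object; the grip force is fixed at half the most. Time passes only in rows, so rows that do not move let the fingers close. It gives the time, the measured TCP pose, the force and the opening at its end, in the units of the state.
- ctrl.read_state(): the state, without advancing time (a new reading comes with each control period).
- ctrl.get_image(name): name is "side" or "top" or "wrist"; returns a dict with "color" (420x560x3 uint8, red, green, blue), "depth" (420x560 float32, mm along the optical axis (not along the pixel's ray), 0 where there is no reading), "camera_matrix" (3x3 intrinsics, pixels), "R" (3x3) and "t" (3): a world point X has camera coordinates R X + t. Camera axes: x right, y down, z forward; pixel columns grow to the right and rows downward; lengths in mm; the calibration is good to about 2 mm. The wrist camera is an equidistant fisheye: a pixel r from the principal point sees the ray r / f radians off the axis. A picture is of the moment at which its call begins.
- ctrl.finish_job(): hands the job in, once; it reports no verdict.
Trained networks look in a picture, given as the dict that the camera call returned (one of the last four; its "shot" number tells which), for a name from the list of things; names that differ only in an ending like _2 or _b are one class to them, and where a whole thing is asked for, a point or a joint stands for the part that bears it (a point fixed in the world has none). Each returns a list of dicts, best first, with "conf" (0 to 1); they miss things now and then, are a little off and sometimes report something else, mostly with a low value. They report only what shows in the picture. A call takes as long as a camera call. They do not tell look-alikes from the thing itself.
- ctrl.search_frame(query, picture): "extent" ([centre column, centre row, width, height] in pixels, round what is visible of it).
The state is a dict: "clock": time; "qpos": joint angles; "qd": joint speeds; "tau": joint torques, N m; "eef_pos": TCP position; "tool_rot": TCP orientation; "force": force on the tool from outside, world axes, zero at the start; "torque": the same for the moment, N m; "width": finger opening in mm.
Only numpy, scipy, OpenCV 4.12 (cv2) and the standard library are available. Lean on these libraries where they do the work, as an engineer would, in place of code of your own. Each camera call takes 0.05 s, during which the arm holds its last target. There are 200 camera calls.

## Task

On one of the two tipping stands is a clear canister with a lime-green shaker cap full of holes. Unscrew that cap, set it down gently, top up, on the round blue pad of the same stand, and tip the canister over (its red crank handle turns it) so that the two spent ceramic balls pour out of the wide mouth into the stand's white tray and stay there.

Things in the scene. Friction and masses are not known exactly. Their poses are not given: they have to be found in the camera images.
- stand: Fixed stand; origin on the desk under the canister, z up, x the way it tips. In mm here: white tray x -20 to 170, y -50 to 50, 40 high; posts at y +-58, 125 high; blue pad centre (0,130), 100 wide, 6 high. Clear canister, 56 wide, z 60 to rim 160, upright at start, tips about the level y axis through (0,0,110), up to 2.1 rad. Lookalike stand (grey canister, white lid, black handle): not used.
- handle (a point): Mid-grip of the red handle: level round bar, 12 mm thick, 53 long, along the stand's y, at y -100 mm. It turns with the canister, 60 mm from the pivot: canister tipped by t, it is at stand x = 60 sin(t-0.9), z = 110+60 cos(t-0.9). Fingers close along stand x; the bar may turn between them. Stiff (about 5 N), stays where left. Balls roll out by t = 1.9.
- cap: Lime shaker cap with dark holes, 60 g. Origin: centre of underside, z up. Grip 60 mm wide, 14 to 38 mm above origin; below it a 31 mm plug with two lugs. At start on the canister, origin 146 mm above the desk, lugs locked in the mouth. Turn it counterclockwise from above 65 to 115 degrees (80 is good; little resistance), then lift straight up over 15 mm. It stands on its plug.
- ball_1: Spent orange ceramic ball, 20 mm across, 11 g, origin at its centre; starts in the canister.
- ball_2: The second ball, the same as the first; starts in the canister.
There are look-alikes about, which are no part of the job. Of the things like the cap, leave any that is brown or pink; of the rest the smaller one is meant.

How it is judged (in metres and radians):
On the way:
1. the cap is off the canister, beside it (horizontal distance between cap and stand above 0.07 m), for 0.1 s.
At the end, for the whole second after the job is handed in: The cap stands at rest on the stand's blue pad, its centre within 35 mm of the pad's centre along x and y, top up within 10 degrees; both balls lie in the stand's white tray (x of cap in the frame of stand between -0.035 and 0.035 m and y of cap in the frame of stand between 0.095 and 0.165 m and height (world z) of cap below 0.012 m and z of cap in the frame of stand above 0.003 m and angle between cap's own z axis and vertical below 0.17 rad and linear speed of cap below 0.02 m/s and x of ball_1 in the frame of stand between -0.02 and 0.17 m and y of ball_1 in the frame of stand between -0.05 and 0.05 m and height (world z) of each of ball_1, ball_2 below 0.04 m and x of ball_2 in the frame of stand between -0.02 and 0.17 m and y of ball_2 in the frame of stand between -0.05 and 0.05 m); the robot touches nothing.
It fails at once if the cap is dropped or thrown (over 0.8 m/s while not held) (linear speed of cap above 0.8 m/s and contact force between cap and the fingers below 0.05 N).
It also fails if it takes over 64 s, if anything falls off the work surface, if the arm or the gripper's body presses on something with over 40 N, if the wrist force passes 120 N, or if a joint passes its speed limit or range.

## Working session

There is one attempt and no reset: what is moved stays moved. The work goes in short steps, Python scripts to look and compute and a shell command to move; the robot and the scene stay as the last step left them, time stands still between calls to the robot, and variables do not carry over. Pictures are saved under pics/ and viewed, about 8 in all and at most 12, crops included, and the job is handed in when it is done.

```bash
mkdir -p pics; ls
python3 - <<'E'
from cell import ctrl
import cv2,numpy as np
print(ctrl.read_state())
a=ctrl.get_image("side");b=ctrl.get_image("top")
for n,p in(("side",a),("top",b)):
    cv2.imwrite(f"pics/{n}1.png",p["color"][:,:,::-1])
    print(n,p["camera_matrix"].tolist(),p["R"].tolist(),p["t"].tolist())
    for q in("stand","cap","handle"):
        print(q,[(np.round(d["extent"]).tolist(),round(d["conf"],2)) for d in ctrl.search_frame(q,p)])
E
```

```text
pics
{'clock': 0.0, 'qpos': array([ 1.20318724,  0.62933792,  0.0384535 ,  1.51840037, -0.02701703,
        0.99626196, -0.02005203]), 'qd': array([-0.00036438, -0.00102676,  0.0004763 , -0.00024238,  0.00171549,
        0.00043706, -0.00034908]), 'tau': array([ 7.04380491e-04, -5.63388026e+01,  1.22646332e+00, -1.93440485e+01,
        1.09557883e-02,  1.05200079e-02,  2.51252766e-05]), 'eef_pos': array([ 193.04939684, -620.01097344,  230.3842449 ]), 'tool_rot': array([-3.13970339e+00,  1.76095328e-05,  3.01737737e-01]), 'force': array([0.12619591, 0.3563678 , 0.08259372]), 'torque': array([ 0.00161349, -0.01069504,  0.02427544]), 'width': 85.85267874254565}
side [[386.24116791862195, 0.0, 279.955676882975], [0.0, 386.24116791862195, 208.21496977491122], [0.0, 0.0, 1.0]] [[-0.983833130065637, -0.1788243245981986, -0.009707374374659794], [-0.10211317421822716, 0.6046727150651118, -0.7899011376791808], [0.14712332186410718, -0.7761396579145949, -0.6131573693399488]] [465.08275874677764, 155.74490361971183, 900.1994309592851]
stand [([206.0, 326.0, 125.0, 180.0], 0.67)]
cap [([227.0, 270.0, 35.0, 31.0], 0.97), ([320.0, 357.0, 43.0, 51.0], 0.59), ([293.0, 308.0, 30.0, 32.0], 0.57)]
handle [([241.0, 278.0, 54.0, 88.0], 0.58)]
top [[435.369561575206, 0.0, 278.2378939853569], [0.0, 435.369561575206, 213.9913502210476], [0.0, 0.0, 1.0]] [[0.011647233143699703, -0.9997231477713506, 0.020444308993911472], [-0.9955629109412795, -0.013503155859034565, -0.09312440678991075], [0.09337468778112439, -0.019268954096910672, -0.9954445615350905]] [-26.38794987791211, 459.78435828391855, 1005.3173582985993]
stand [([160.0, 161.0, 122.0, 94.0], 0.74)]
cap [([231.0, 173.0, 36.0, 32.0], 0.94), ([145.0, 261.0, 40.0, 42.0], 0.94), ([190.0, 233.0, 27.0, 27.0], 0.82), ([157.0, 176.0, 29.0, 28.0], 0.74)]
handle []
```

Run:
```python
import cv2,numpy as np
a=cv2.imread("pics/side1.png");b=cv2.imread("pics/top1.png")
a=cv2.resize(a[170:420,100:400],(720,600));cv2.imwrite("pics/s1c.png",a)
cv2.imwrite("pics/t1c.png",cv2.resize(b[80:320,60:370],(775,600)))
```

```text
(no output)
```

View pics/s1c.png

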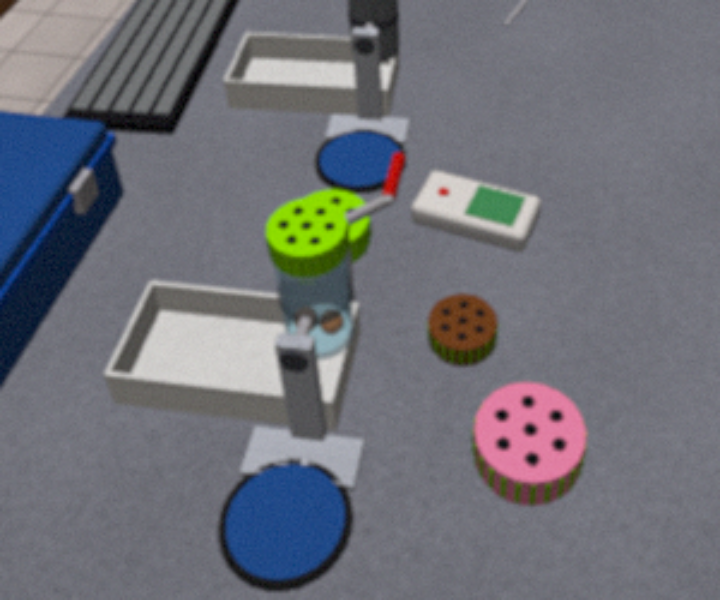

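View pics/t1c.png

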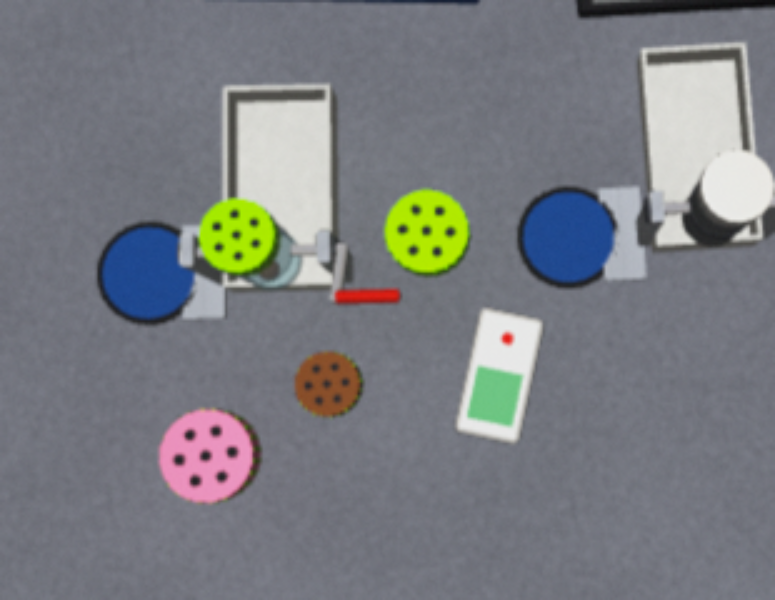

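Side: lime cap on the near stand's canister (full-image about (230,268)), blue pad at (219,388), and a second lime cap standing free behind it. Top: canister cap at about (155,174), pad (119,189), red handle (207,198), free larger lime cap (231,173). Next I fit the stand pose.

```bash
cat > h.py <<'E'
import cv2,numpy as np
from cell import ctrl
def pts(p,mask):
    v,u=np.nonzero(mask&(p["depth"]>0)); d=p["depth"][v,u]; K=p["camera_matrix"]
    c=np.c_[(u-K[0,2])/K[0,0]*d,(v-K[1,2])/K[1,1]*d,d]
    return (c-p["t"])@p["R"]
def hsv(p): return cv2.cvtColor(p["color"],cv2.COLOR_RGB2HSV)
def rng(p,lo,hi): return cv2.inRange(hsv(p),lo,hi)>0
COL=dict(lime=((30,150,80),(50,255,255)),blue=((100,130,60),(120,255,255)),red=((0,180,100),(6,255,255)))
def blobs(p,c,mn=30):
    n,l,s,ce=cv2.connectedComponentsWithStats(rng(p,*COL[c]).astype(np.uint8))
    for i in range(1,n):
        if s[i,4]>=mn:
            yield ce[i].round(1),s[i,4],pts(p,l==i)
E
python3 - <<'E'
from h import *
np.set_printoptions(precision=1,suppress=True)
for n in("top","side"):
    p=ctrl.get_image(n)
    for c in COL:
        for ce,a,x in blobs(p,c):
            if len(x)==0: continue
            zt=np.percentile(x[:,2],90); t=x[abs(x[:,2]-np.median(x[:,2]))<8]
            print(n,c,ce,a,"med",np.median(x,0),"z10/90",np.percentile(x[:,2],[10,90]),"near-med mid",(np.percentile(t,2,axis=0)+np.percentile(t,98,axis=0))/2,"ext",np.percentile(t,98,axis=0)-np.percentile(t,2,axis=0))
    # tray white
    if n=="top":
        m=cv2.inRange(hsv(p),(0,0,170),(180,50,255))>0
        m=cv2.morphologyEx(m.astype(np.uint8),cv2.MORPH_OPEN,np.ones((3,3)))
        k,l,s,ce=cv2.connectedComponentsWithStats(m)
        for i in range(1,k):
            if s[i,4]>300: x=pts(p,l==i); print("white",ce[i],s[i],np.median(x,0),cv2.minAreaRect(x[:,:2].astype(np.float32)))
E
```

```text
top lime [230.4 172.6] 853 med [551.7  91.7  48.6] z10/90 [45.8 50.9] near-med mid [553.6  92.1  48.3] ext [69.5 68.7  8.1]
top lime [154.6 174.2] 702 med [521.4 229.8 183.5] z10/90 [181.1 185.6] near-med mid [521.8 229.3 182.9] ext [52.7 55.   8.3]
top blue [176.5  37.5] 8965 med [846.8 214.8  99.2] z10/90 [ 95.2 101.5] near-med mid [856.5 216.1  98.7] ext [130.7 324.7   8.4]
top blue [475.4 168.5] 584 med [ 571.5 -486.2   72.7] z10/90 [ 4.4 90.6] near-med mid [ 567.8 -471.6   73.3] ext [86.8 75.3 14.2]
top blue [286.6 174.3] 1058 med [558.5 -40.6   6.3] z10/90 [3.9 8.7] near-med mid [558.3 -39.8   6.4] ext [80.9 79.5  7.4]
top blue [117.8 189.2] 1034 med [515.6 363.2   6.1] z10/90 [3.5 8.6] near-med mid [516.7 362.6   5.9] ext [81.4 77.4  7.8]
top red [ 27.4 154.6] 548 med [589.2 563.9  38.9] z10/90 [36.1 41.4] near-med mid [589.3 564.4  38.7] ext [76.6 94.1  8.5]
top red [206.7 198. ] 122 med [478.8 129.  152.3] z10/90 [148.9 154.2] near-med mid [478.9 129.9 151.5] ext [ 8.6 47.7  8.4]
white [31.1  7.7] [ 10   0  43  17 677] [1405.9 1033.5 -751.1] ((1405.5582275390625, 1034.304077
[... 3046 characters left out ...]
 [17.6 85.8] near-med mid [ 561.3 -474.8   66.7] ext [65.2 72.4 14.7]
side blue [ 63.  294.5] 9528 med [845.2 298.8  99.5] z10/90 [ 73.4 101. ] near-med mid [856.5 228.2  98.2] ext [129.9 323.2   7.4]
side blue [248.4 235.9] 572 med [562.5 -35.6   5.7] z10/90 [4.1 7.3] near-med mid [564.6 -37.5   5.7] ext [71.2 80.9  4.9]
side blue [107.9 282.1] 432 med [788.9 228.9  79.2] z10/90 [70.4 83.4] near-med mid [789.5 220.5  78.4] ext [  5.6 155.5  13.6]
side blue [218.3 387.3] 1927 med [517.9 366.4   6.3] z10/90 [4.8 7.8] near-med mid [518.3 364.2   6.2] ext [80.6 79.6  4.8]
side red [263.9 242.4] 58 med [479.1 135.4 151.9] z10/90 [150.6 153.3] near-med mid [479.7 133.1 151.9] ext [ 7.6 45.3  4.2]
```

Stand estimate: origin (522, 233), yaw about 2°, cap top z about 184. Keeping yaw about 0.3 for the grasp makes the 80° CCW turn end near the handle's yaw. Moving there via (470,-250).

```bash
python3 -m crank '[[[1,-0.72,-0.1,0,0,0],[1,-0.72,-0.1,0,0,0],[1,-0.72,-0.1,0,0,0],[1,-0.72,-0.1,0,0,0],[1,-0.72,0,0,0,0],[1,-0.72,0,0,0,0],[1,-0.72,0,0,0,0],[1,-0.72,0,0,0,0],[1,-0.72,0,0,0,0],[1,-0.72,0,0,0,0],[1,-0.72,0,0,0,0],[1,-0.72,0,0,0,0]]]' -1
```

```text
clock: 1.5
eef_pos: [464.9, -263.6, 241.8]
tool_rot: [3.132, 0.004, 0.28]
force: [0.6, -0.9, -0.7]
width: 85.7
```

```bash
python3 -m crank '[[[0.4,-1,0,0,0,0],[0.4,-1,0,0,0,0],[0.4,-1,0,0,0,0],[0.4,-1,0,0,0,0],[0.4,-1,0,0,0,0],[0.4,-1,0,0,0,0],[0.4,-1,0,0,0,0],[0.4,-1,0,0,0,0],[0.4,-1,0,0,0,0],[0.4,-1,0,0,0,0],[0.4,-0.9,0,0,0,0],[0.4,-0.6,0,0,0,0]]]'
cat > st.py <<'E'
import sys
from h import *
from scipy.spatial.transform import Rotation as Ro
np.set_printoptions(precision=3,suppress=True)
s=ctrl.read_state(); R=Ro.from_euler("xyz",s["tool_rot"])
print(s["eef_pos"],s["tool_rot"],s["qpos"],s["width"],s["force"])
if len(sys.argv)>3:
    g=np.array(sys.argv[1:4],float); print("shift units",R.inv().apply(g-s["eef_pos"])/30)
if len(sys.argv)>4:
    G=Ro.from_euler("xyz",[np.pi,0,float(sys.argv[4])]); print("turn units",np.degrees((R.inv()*G).as_rotvec())/6)
E
python3 st.py 522 233 200 0.3
```

```text
clock: 2.5
eef_pos: [512.8, 130.8, 240.7]
tool_rot: [3.129, -0.007, 0.288]
force: [0.4, 0.2, 0.3]
width: 85.6
[512.826 130.799 240.693] [ 3.129 -0.007  0.288] [-0.289  0.44  -0.032  1.849  0.035  0.846 -1.624] 85.61432195406209 [0.441 0.156 0.307]
shift units [ 1.251 -3.196  1.326]
turn units [ 0.119 -0.071 -0.115]
```

```bash
python3 -m crank '[[[0.3,-0.8,0,0.12,-0.07,0],[0.3,-0.8,0,0,0,0],[0.3,-0.8,0,0,0,0],[0.35,-0.8,0,0,0,0],[0,0,0,0,0,0],[0,0,0,0,0,0]]]'
python3 st.py 522 233 160 0.3
python3 - <<'E'
from h import *
np.set_printoptions(precision=1,suppress=True)
p=ctrl.get_image("wrist");cv2.imwrite("pics/w1.png",p["color"][:,:,::-1])
for n in("side",):
    q=ctrl.get_image(n)
    for ce,a,x in blobs(q,"lime"): print(ce,a,np.median(x,0))
m=rng(p,*COL["lime"]);K=p["camera_matrix"]
n,l,s,ce=cv2.connectedComponentsWithStats(m.astype(np.uint8))
print(K)
for i in range(1,n):
    if s[i,4]>200:
        cnt=max(cv2.findContours((l==i).astype(np.uint8),0,1)[0],key=len)
        (u,v),ax,_=cv2.fitEllipse(cnt); d=np.median(p["depth"][l==i])
        a=np.array([u-K[0,2],v-K[1,2]]); r=np.hypot(*a); th=r/K[0,0]
        c=np.array([*(a/r*np.tan(th)*d),d]); print((u,v),ax,d,p["R"].T@(c-p["t"]))
E
```

```text
clock: 3.0
eef_pos: [521.7, 246.8, 241.3]
tool_rot: [-3.137, -0.004, 0.297]
force: [0.0, -0.7, 0.3]
width: 85.2
[521.709 246.811 241.254] [-3.137 -0.004  0.297] [-0.456  0.509 -0.049  1.718  0.026  0.91  -1.788] 85.15085193558117 [ 0.047 -0.749  0.269]
shift units [-0.137  0.455  2.706]
turn units [-0.042 -0.039 -0.025]
[232.2 267.3] 1020 [521.2 238.9 182.4]
[[325.2   0.  274.4]
 [  0.  325.2 210.4]
 [  0.    0.    1. ]]
(408.2751770019531, 194.4409942626953) (63.768882751464844, 66.08628845214844) 346.4745 [556.2  99.6  47.7]
(295.6684265136719, 230.6636962890625) (86.74501037597656, 88.01246643066406) 214.82843 [525.9 233.4 183.2]
```

View pics/w1.png

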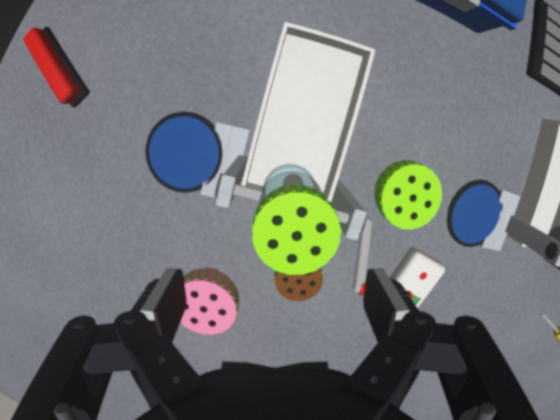

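Wrist view: target cap at (296,231), the bigger free lime cap at (408,194), pad at (184,151). The views put the cap at about (523.5,233.5).

```bash
python3 -m crank '[[[-0.05,0.25,0.3,0,0,0],[-0.04,0.2,0.4,0,0,0],[0,0,0.6,0,0,0],[0,0,0.6,0,0,0],[0,0,0,0,0,0]]]'; python3 st.py 523.5 233.5 158 0.3
```

```text
clock: 3.52
eef_pos: [524.8, 222.6, 182.1]
tool_rot: [-3.141, -0.006, 0.287]
force: [-0.7, -0.8, 0.2]
width: 85.3
[524.757 222.647 182.111] [-3.141 -0.006  0.287] [-0.423  0.57  -0.042  1.802  0.033  0.764 -1.767] 85.29330770468009 [-0.687 -0.757  0.217]
shift units [ 0.057 -0.358  0.804]
turn units [-0.006 -0.056 -0.126]
```

```bash
python3 -m crank '[[[0.06,-0.35,0,0,0,-0.1],[0,0,0,0,0,0],[0,0,0,0,0,0]]]'; python3 st.py 523.5 233.5 158 0.3
```

```text
clock: 3.77
eef_pos: [524.0, 229.7, 182.3]
tool_rot: [3.14, -0.004, 0.293]
force: [0.2, -0.6, -0.5]
width: 85.5
[523.958 229.747 182.267] [ 3.14  -0.004  0.293] [-0.436  0.574 -0.042  1.795  0.036  0.77  -1.775] 85.46144302409859 [ 0.202 -0.58  -0.492]
shift units [ 0.018 -0.125  0.809]
turn units [ 0.013 -0.04  -0.07 ]
```

```bash
python3 -m crank '[[[0,-0.14,0.4,0,0,0],[0,0,0.4,0,0,0],[0,0,0,0,0,0]]]'; python3 -m crank '[[[0,0,0,0,0,0],[0,0,0,0,0,0],[0,0,0,0,0,0],[0,0,0,0,0,0],[0,0,0,0,0,0],[0,0,0,0,0,0]]]' 1; python3 st.py 523.5 233.5 158 0.3
```

```text
clock: 4.02
eef_pos: [525.2, 235.1, 161.2]
tool_rot: [3.141, -0.011, 0.293]
force: [-0.5, 0.2, 0.2]
width: 85.4
clock: 4.52
eef_pos: [527.7, 234.6, 166.1]
tool_rot: [3.141, -0.018, 0.292]
force: [-0.1, -0.2, -1.4]
width: 57.6
[527.718 234.595 166.118] [ 3.141 -0.018  0.292] [-0.444  0.596 -0.039  1.808  0.04   0.722 -1.784] 57.62565232247049 [-0.09  -0.239 -1.412]
shift units [-0.15  -0.006  0.268]
turn units [ 0.011 -0.168 -0.073]
```

```bash
python3 -m crank '[[[0,0,0,0,0,0],[0,0,0,0,0,0]]]'
python3 - <<'E'
from h import *
p=ctrl.get_image("wrist");q=ctrl.get_image("side")
w=p["color"][150:420,120:480];s=q["color"][200:340,150:337]
cv2.imwrite("pics/g1.png",np.hstack([cv2.resize(w,(400,300)),cv2.resize(s,(400,300))])[:,:,::-1])
for ce,a,x in blobs(q,"lime"): print(ce,a,np.median(x,0))
E
python3 st.py 523.5 233.5 158 0.3
```

```text
clock: 4.68
eef_pos: [527.6, 234.6, 166.3]
tool_rot: [3.141, -0.018, 0.292]
force: [0.5, -0.6, -1.4]
width: 57.7
[240.1 264.2] 559 [513.25820119 220.33948013 173.5346651 ]
[213. 270.] 85 [540.93692346 259.94900037 186.03757948]
[527.617 234.657 166.253] [ 3.141 -0.018  0.292] [-0.444  0.596 -0.04   1.808  0.04   0.722 -1.784] 57.82912249253134 [-0.537 -1.11  -0.005]
shift units [-0.147 -0.003  0.273]
turn units [ 0.01  -0.169 -0.072]
```

View pics/g1.png

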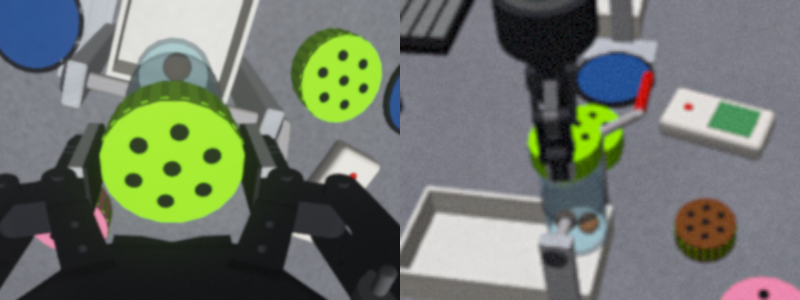

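Both views: the jaws hold the lime cap squarely, with the canister intact beneath. Turning counterclockwise.

```bash
python3 -m crank '[[[0,-0.015,0,0,0,-1],[0,-0.015,0,0,0,-1],[0,-0.015,0,0,0,-1],[0,-0.015,0,0,0,-1],[0,-0.015,0,0,0,-1],[0,-0.015,0,0,0,-1],[0,0,0,0,0,0]]]'; python3 st.py 523.5 233.5 166 1.69
```

```text
clock: 5.37
eef_pos: [527.3, 237.3, 166.1]
tool_rot: [3.128, -0.015, 0.951]
force: [-0.8, -0.2, -1.2]
width: 58.0
[527.319 237.252 166.076] [ 3.128 -0.015  0.951] [-0.327  0.604 -0.227  1.804  0.201  0.737 -1.282] 57.97405168224845 [-0.75  -0.216 -1.183]
shift units [-0.176 -0.031 -0.   ]
turn units [ 0.173 -0.085 -7.059]
```

```bash
python3 -m crank '[[[0,-0.015,0,0.02,0,-1],[0,-0.015,0,0.02,0,-1],[0,-0.015,0,0.02,0,-1],[0,-0.015,0,0.02,0,-1],[0,-0.015,0,0.02,0,-1],[0,-0.015,0,0.02,0,-1],[0,-0.015,0,0.02,0,-0.8],[0,0,0,0,0,0],[0,0,0,0,0,0]]]'; python3 st.py 527 238 225 1.69
```

```text
clock: 6.12
eef_pos: [523.5, 238.4, 165.2]
tool_rot: [3.139, -0.008, 1.668]
force: [0.1, -0.6, -0.4]
width: 57.9
[523.519 238.434 165.232] [ 3.139 -0.008  1.668] [-0.191  0.633 -0.44   1.795  0.355  0.787 -0.712] 57.933171121761355 [ 0.141 -0.555 -0.388]
shift units [-0.01   0.12  -1.992]
turn units [ 0.03  -0.074 -0.214]
```

79° turned at low force. Lifting.

```bash
python3 -m crank '[[[0,0,-0.2,0,0,0],[0,0,-0.3,0,0,0],[0,0,-0.4,0,0,0],[0,0,-0.4,0,0,0],[0,0,-0.5,0,0,0],[0,0,-0.5,0,0,0],[0,0,0,0,0,0]]]'
python3 - <<'E'
from h import *
q=ctrl.get_image("side");p=ctrl.get_image("wrist")
cv2.imwrite("pics/l1.png",np.hstack([cv2.resize(p["color"],(400,300)),cv2.resize(q["color"][180:340,130:343],(400,300))])[:,:,::-1])
for n in("cap","ball_1"):print(n,[(np.round(d["extent"]),round(d["conf"],2)) for d in ctrl.search_frame(n,q)])
E
python3 st.py 519.5 364.5 230 1.69
```

```text
clock: 6.7
eef_pos: [523.0, 238.9, 240.7]
tool_rot: [3.138, -0.008, 1.653]
force: [-0.0, 0.5, 0.3]
width: 57.8
cap [(array([321., 355.,  45.,  51.]), 0.95), (array([220., 238.,  32.,  34.]), 0.78), (array([237., 263.,  34.,  28.]), 0.65), (array([293., 307.,  31.,  31.]), 0.63)]
ball_1 []
[520.997 237.241 236.433] [-3.138 -0.005  1.654] [-0.164  0.546 -0.477  1.723  0.291  0.945 -0.671] 58.05153474187155 [-0.53   0.569 -0.117]
shift units [4.23  0.303 0.235]
turn units [-0.029 -0.049 -0.345]
```

View pics/l1.png

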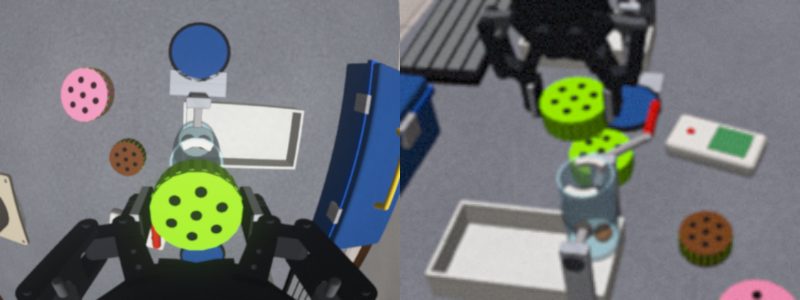

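Cap is off and held; the canister is open and upright with balls inside. Now over the pad.

```bash
python3 -m crank '[[[0.6,0,0,0,0,-0.1],[0.7,0,0,0,0,-0.1],[0.7,0,0,0,0,-0.1],[0.7,0,0,0,0,0],[0.6,0.05,0.2,0,0,0],[0.5,0.1,0.6,0,0,0],[0.2,0,0.8,0,0,0],[0,0,0.8,0,0,0],[0,0,0,0,0,0],[0,0,0,0,0,0]]]'; python3 st.py 517.3 368 60 1.66
python3 - <<'E'
from h import *
q=ctrl.get_image("side");cv2.imwrite("pics/sp.png",q["color"][:,:,::-1])
for ce,a,x in blobs(q,"lime"): print(ce,a,np.median(x,0),np.percentile(x,[3,97],axis=0))
E
```

```text
clock: 7.73
eef_pos: [507.7, 358.0, 151.3]
tool_rot: [-3.123, 0.003, 1.681]
force: [0.6, -0.8, -1.0]
width: 58.1
[507.654 358.03  151.296] [-3.123  0.003  1.681] [-0.396  0.719 -0.435  1.653  0.362  0.868 -0.866] 58.05787809678613 [ 0.637 -0.752 -1.013]
shift units [0.305 0.412 3.035]
turn units [-0.175  0.033  0.199]
[237.5 254.2] 224 [559.78145692  75.13398038  48.2732393 ] [[534.03370154  11.00316052   2.76187147]
 [579.18367181  96.6717731   50.81885861]]
[249.1 268. ] 112 [522.49726467 109.1897388   45.56277349] [[512.56067111  91.67370374  24.70933124]
 [530.73360579 150.2726292   96.96632194]]
[213.6 333.4] 1106 [507.01853646 367.33935137 170.95207581] [[481.07160824 337.64577236 154.77071224]
 [534.27059129 385.48719054 202.27158438]]
```

```bash
python3 -m crank '[[[0.3,0.2,0.4,-0.15,0,0],[0,0.2,0.5,0,0,0],[0,0,0.7,0,0,0],[0,0,0.7,0,0,0],[0,0,0.5,0,0,0],[0,0,0,0,0,0],[0,0,0,0,0,0]]]'; python3 st.py 517.3 368 27 1.66
python3 - <<'E'
from h import *
np.set_printoptions(precision=1,suppress=True)
q=ctrl.get_image("side")
for ce,a,x in blobs(q,"lime",300):
    t=x[abs(x[:,2]-np.percentile(x[:,2],70))<5]
    print(ce,a,np.median(x,0),np.percentile(t,[2,98],axis=0))
E
```

```text
clock: 8.37
eef_pos: [526.1, 365.2, 69.3]
tool_rot: [3.135, 0.002, 1.673]
force: [-0.4, -0.0, -0.5]
width: 57.8
[526.108 365.219  69.325] [3.135 0.002 1.673] [-0.434  0.836 -0.373  1.668  0.433  0.717 -0.922] 57.835308394759124 [-0.391 -0.016 -0.54 ]
shift units [ 0.126 -0.292  1.409]
turn units [0.062 0.021 0.128]
[206.6 365.2] 913 [526.  375.   89.1] [[501.7 347.8  86.2]
 [554.2 391.8  91.4]]
```

```bash
python3 -m crank '[[[0,-0.27,0.4,0,0,0],[0,0,0.4,0,0,0],[0,0,0.3,0,0,0],[0,0,0,0,0,0],[0,0,0,0,0,0]]]'; python3 st.py 517.3 366 25.7 1.66
```

```text
clock: 8.83
eef_pos: [523.2, 365.3, 40.0]
tool_rot: [3.127, -0.002, 1.671]
force: [0.4, -0.3, -0.2]
width: 58.0
[523.236 365.303  39.995] [ 3.127 -0.002  1.671] [-0.452  0.869 -0.346  1.694  0.457  0.646 -0.951] 57.99211333443838 [ 0.432 -0.295 -0.165]
shift units [ 0.042 -0.202  0.474]
turn units [ 0.142 -0.016  0.101]
```

```bash
python3 -m crank '[[[0,-0.15,0.2,0.14,0,0],[0,0,0.12,0,0,0],[0,0,0,0,0,0],[0,0,0,0,0,0]]]'; python3 st.py 517.3 366 25.7 1.66
```

```text
clock: 9.17
eef_pos: [519.9, 365.5, 30.7]
tool_rot: [3.141, -0.003, 1.67]
force: [0.5, -0.2, -0.9]
width: 57.9
[519.915 365.515  30.726] [ 3.141 -0.003  1.67 ] [-0.449  0.885 -0.35   1.692  0.455  0.643 -0.949] 57.913220664296496 [ 0.535 -0.173 -0.919]
shift units [ 0.024 -0.085  0.168]
turn units [ 0.009 -0.028  0.096]
```

```bash
python3 -m crank '[[[0,0,0.08,0,0,0],[0,0,0,0,0,0],[0,0,0.06,0,0,0],[0,0,0,0,0,0]]]'; python3 st.py 517.3 366 25.7 1.66
```

```text
clock: 9.5
eef_pos: [520.3, 365.7, 26.6]
tool_rot: [3.14, -0.003, 1.67]
force: [-0.4, -0.4, -0.2]
width: 57.7
[520.281 365.746  26.554] [ 3.14  -0.003  1.67 ] [-0.451  0.891 -0.346  1.693  0.457  0.635 -0.951] 57.70457742181619 [-0.412 -0.383 -0.224]
shift units [ 0.018 -0.098  0.028]
turn units [ 0.016 -0.032  0.095]
```

```bash
for i in 1; do python3 -m crank '[[[0,0,0.06,0,0,0],[0,0,0,0,0,0],[0,0,0,0,0,0]]]'; done; python3 st.py
python3 - <<'E'
from h import *
np.set_printoptions(precision=1,suppress=True)
q=ctrl.get_image("side")
for ce,a,x in blobs(q,"lime",300):
    print(ce,a,np.median(x,0),np.percentile(x[:,2],[2,50,70,90]))
cv2.imwrite("pics/pl.png",cv2.resize(q["color"][300:420,130:290],(800,600))[:,:,::-1])
E
```

```text
clock: 9.75
eef_pos: [520.3, 365.9, 24.7]
tool_rot: [3.14, -0.004, 1.67]
force: [-0.3, -0.4, -1.1]
width: 58.3
[520.33  365.861  24.663] [ 3.14  -0.004  1.67 ] [-0.452  0.894 -0.345  1.693  0.459  0.632 -0.952] 58.33508527596851 [-0.346 -0.423 -1.065]
[212.8 380.3] 824 [520.5 375.6  44.4] [29.2 44.4 45.2 46.3]
```

View pics/pl.png

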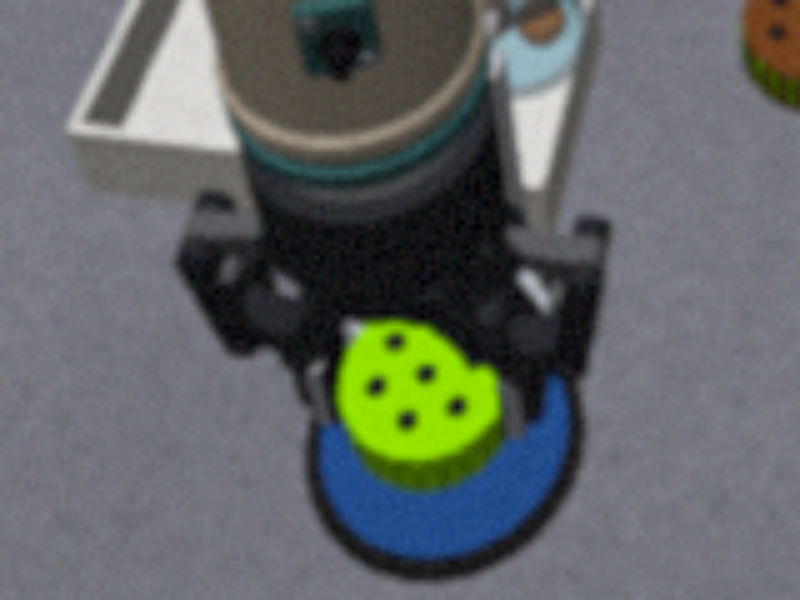

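The cap sits upright on the pad (top at z about 44.5, so its underside is about at pad height), a little toward the stand. Releasing.

```bash
python3 -m crank '[[[0,0,0.02,0,0,0],[0,0,0,0,0,0]]]'; python3 -m crank '[[[0,0,0,0,0,0],[0,0,0,0,0,0],[0,0,0,0,0,0],[0,0,0,0,0,0],[0,0,-0.3,0,0,0],[0,0,-0.6,0,0,0],[0,0,-1,0,0,0],[0,0,-1,0,0,0],[0,0,-1,0,0,0],[0,0,-1,0,0,0],[0,0,-1,0,0,0],[0,0,0,0,0,0]]]' -1; python3 st.py 479 131.5 230 1.607
python3 - <<'E'
from h import *
np.set_printoptions(precision=1,suppress=True)
q=ctrl.get_image("side")
for ce,a,x in blobs(q,"lime",200):
    t=x[abs(x[:,2]-np.percentile(x[:,2],60))<4]
    print(ce,a,np.median(x,0),np.percentile(t,[2,98],axis=0))
E
```

```text
clock: 9.97
eef_pos: [520.3, 365.9, 24.1]
tool_rot: [3.14, -0.004, 1.67]
force: [0.8, 0.3, 0.0]
width: 57.9
clock: 10.97
eef_pos: [518.5, 365.1, 211.6]
tool_rot: [-3.141, -0.002, 1.672]
force: [0.7, 0.8, -0.2]
width: 85.6
[518.535 365.122 211.553] [-3.141 -0.002  1.672] [-0.384  0.66  -0.46   1.577  0.331  0.982 -0.844] 85.5909545880736 [ 0.655  0.841 -0.234]
shift units [-7.613 -2.097 -0.631]
turn units [-0.011 -0.023  0.619]
[235.5 253.7] 211 [565.6  74.1  48.5] [[533.5  59.8  46.2]
 [589.4  95.   50.8]]
[215.2 378. ] 1019 [518.  369.   43.7] [[493.8 338.2  41.2]
 [547.2 392.3  46.2]]
```

Cap stands at about (520,365), top at z 44. Now to above the handle.

```bash
python3 -m crank '[[[-0.9,-0.2,-0.2,0,0,0.1],[-0.9,-0.25,0,0,0,0.1],[-0.9,-0.25,0,0,0,0.1],[-0.9,-0.25,0,0,0,0.1],[-0.9,-0.25,0,0,0,0.1],[-0.9,-0.25,0,0,0,0],[-0.9,-0.25,0,0,0,0],[-0.8,-0.25,0,0,0,0],[0,0,0,0,0,0],[0,0,0,0,0,0]]]'; python3 st.py 479 131.5 190 1.607
python3 - <<'E'
from h import *
np.set_printoptions(precision=1,suppress=True)
for n in("side","top"):
    q=ctrl.get_image(n)
    for ce,a,x in blobs(q,"red",15):
        print(n,ce,a,np.median(x,0))
p=ctrl.get_image("wrist");K=p["camera_matrix"]
cv2.imwrite("pics/w2.png",p["color"][:,:,::-1])
n,l,s,c=cv2.connectedComponentsWithStats(rng(p,*COL["red"]).astype(np.uint8))
for i in range(1,n):
    if s[i,4]>60:
        d=np.median(p["depth"][l==i]);a=(c[i]-K[:2,2]);r=np.hypot(*a)
        print(c[i],s[i],p["R"].T@(np.array([*(a/r*np.tan(r/K[0,0])*d),d])-p["t"]))
E
```

```text
clock: 11.85
eef_pos: [464.8, 136.8, 210.1]
tool_rot: [-3.127, 0.002, 1.62]
force: [-0.1, 1.0, -0.2]
width: 85.6
[464.768 136.758 210.056] [-3.127  0.002  1.62 ] [-0.002  0.465 -0.481  1.969  0.291  0.79  -0.6  ] 85.62533152774425 [-0.124  1.048 -0.212]
shift units [-0.197  0.475  0.662]
turn units [-0.143  0.021  0.122]
side [263.9 242.7] 63 [478.9 137.3 151.9]
top [ 27.2 154.4] 546 [589.6 563.6  38.8]
[297.6 236.8] [291 204  15  69 913] [479.6 134.  152.4]
```

View pics/w2.png

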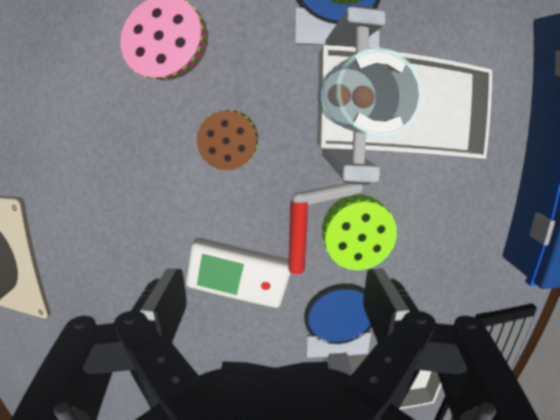

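Wrist view: red bar at (298,237), two balls in the open canister around (350,96). Handle at about (479.5,133).

```bash
python3 -m crank '[[[-0.1,0.47,0.3,-0.14,0,0.1],[0,0,0.5,0,0,0],[0,0,0,0,0,0],[0,0,0,0,0,0]]]'; python3 st.py 479.5 132 130 1.607
```

```text
clock: 12.33
eef_pos: [481.3, 142.8, 185.9]
tool_rot: [3.138, -0.003, 1.62]
force: [1.2, -0.1, 0.8]
width: 85.2
[481.344 142.831 185.859] [ 3.138 -0.003  1.62 ] [-0.027  0.512 -0.455  1.969  0.328  0.727 -0.63 ] 85.1616661350282 [ 1.204 -0.079  0.842]
shift units [-0.363 -0.086  1.861]
turn units [ 0.038 -0.03   0.119]
```

```bash
python3 -m crank '[[[-0.35,-0.06,0.5,0,0,0],[0,0,0.6,0,0,0],[0,0,0.6,0,0,0],[0,0,0,0,0,0],[0,0,0,0,0,0]]]'; python3 st.py 479.5 132 129 1.607
```

```text
clock: 12.75
eef_pos: [482.4, 138.5, 136.5]
tool_rot: [3.132, -0.007, 1.627]
force: [-0.6, -0.5, -0.6]
width: 85.4
[482.428 138.459 136.503] [ 3.132 -0.007  1.627] [-0.053  0.584 -0.409  2.02   0.391  0.6   -0.669] 85.40024441380613 [-0.62  -0.545 -0.583]
shift units [-0.211 -0.112  0.248]
turn units [ 0.089 -0.071  0.192]
```

```bash
python3 -m crank '[[[-0.23,-0.11,0.25,0.09,-0.07,0.19],[0,0,0,0,0,0],[0,0,0,0,0,0]]]'; python3 -m crank '[[[0,0,0,0,0,0],[0,0,0,0,0,0],[0,0,0,0,0,0],[0,0,0,0,0,0],[0,0,0,0,0,0],[0,0,0,0,0,0],[0,0,0,0,0,0],[0,0,0,0,0,0],[0,0,0,0,0,0],[0,0,0,0,0,0]]]' 1;  python3 st.py 479.5 132 129 1.607
```

```text
clock: 13.0
eef_pos: [480.7, 132.6, 130.8]
tool_rot: [3.139, -0.001, 1.607]
force: [0.5, -0.2, 0.5]
width: 85.7
clock: 13.83
eef_pos: [480.2, 132.8, 133.0]
tool_rot: [3.139, -0.001, 1.607]
force: [-0.9, -0.0, 0.5]
width: 10.1
[480.156 132.804 132.993] [ 3.139 -0.001  1.607] [-0.055  0.587 -0.397  2.026  0.392  0.598 -0.683] 10.118056635561791 [-0.912 -0.011  0.465]
shift units [-0.026 -0.023  0.133]
turn units [ 0.029 -0.006 -0.003]
```

Bar gripped (10 mm read, the same −2 mm bias as with the cap). Tipping along the arc.

```bash
python3 -m crank '[[[0,0.1,-0.11,0,0,0],[0,0.1,-0.11,0,0,0],[0,0.12,-0.095,0,0,0],[0,0.12,-0.095,0,0,0],[0,0.13,-0.075,0,0,0],[0,0.13,-0.075,0,0,0],[0,0.14,-0.055,0,0,0],[0,0.14,-0.055,0,0,0],[0,0.145,-0.035,0,0,0],[0,0.145,-0.035,0,0,0],[0,0.15,-0.01,0,0,0],[0,0.15,-0.01,0,0,0]]]'
cat > arc.py <<'E'
from h import *
s=ctrl.read_state();e=s["eef_pos"]
d=e[:2]-[522.3,233.3];c,n=np.cos(.037),np.sin(.037)
x=c*d[0]+n*d[1];y=-n*d[0]+c*d[1];z=e[2]+14-110
print("stand x,y,z",x,y,z,"r",np.hypot(x,z),"t",np.arctan2(x,z)+.9,s["force"],s["width"],s["tool_rot"])
E
python3 arc.py
```

```text
clock: 14.83
eef_pos: [495.6, 133.3, 148.7]
tool_rot: [-3.073, 0.011, 1.612]
force: [-11.3, 1.3, 3.0]
width: 9.9
stand x,y,z -30.396370218763323 -98.98420488221218 52.72251617032896 r 60.85723485179655 t 0.377012972459125 [-11.31444508   1.27454812   3.01666976] 9.88610138311482 [-3.07251125  0.01096178  1.61189992]
```

```bash
python3 -m crank '[[[0,0.31,-0.16,-0.2,0,0],[0,0.33,-0.13,-0.2,0,0],[0,0.34,-0.09,-0.2,0,0],[0,0.35,-0.05,-0.2,0,0],[0,0.35,-0.02,-0.2,0,0],[0,0.35,0,-0.2,0,0]]]'; python3 arc.py
```

```text
clock: 15.33
eef_pos: [532.4, 134.6, 160.9]
tool_rot: [3.134, 0.023, 1.614]
force: [-12.4, 1.7, -1.2]
width: 9.2
stand x,y,z 6.409148337626739 -98.9633933011088 64.90168176957769 r 65.21737099065889 t 0.9984325129077071 [-12.37414029   1.67076364  -1.22121148] 9.221921522370733 [3.13446538 0.02276198 1.61392329]
```

```bash
python3 -m crank '[[[0,0.33,0.12,-0.1,0,0],[0,0.33,0.15,-0.1,0,0],[0,0.32,0.18,-0.1,0,0],[0,0.3,0.22,-0.1,0,0],[0,0.28,0.25,-0.1,0,0]]]'; python3 arc.py
```

```text
clock: 15.75
eef_pos: [569.3, 136.0, 140.2]
tool_rot: [3.101, 0.03, 1.614]
force: [-10.7, 1.7, 8.4]
width: 9.3
stand x,y,z 43.37952221806481 -98.95619032785443 44.24989994530159 r 61.9664150410267 t 1.6754660072186174 [-10.71337083   1.67193077   8.40912204] 9.339395385917648 [3.10072238 0.02990231 1.61415617]
```

```bash
python3 -m crank '[[[0,0.24,0.28,0.1,0,0],[0,0.21,0.3,0.1,0,0],[0,0.18,0.3,0.1,0,0]]]'; python3 arc.py
python3 - <<'E'
from h import *
q=ctrl.get_image("side")
cv2.imwrite("pics/tip1.png",cv2.resize(q["color"][190:390,120:387],(800,600))[:,:,::-1])
E
```

```text
clock: 16.0
eef_pos: [582.7, 136.5, 117.6]
tool_rot: [-3.138, 0.034, 1.615]
force: [-10.8, 0.9, 4.2]
width: 9.4
stand x,y,z 56.77747913074375 -98.96542062800718 21.571638443378617 r 60.73728444352688 t 2.1077078569604537 [-10.80694665   0.92933597   4.20875727] 9.377942722286067 [-3.13818926  0.03355642  1.61472291]
```

View pics/tip1.png

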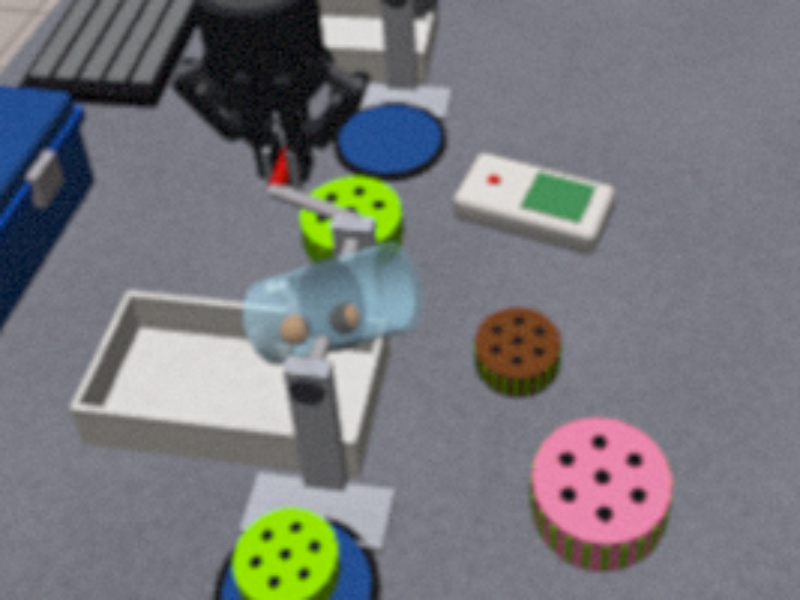

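Canister is tipped past level, balls at (293,328) and (345,317) rolling toward the mouth; the cap stands on the pad. Wait a little, then look.

```bash
python3 -m crank '[[[0,0,0,0,0,0],[0,0,0,0,0,0],[0,0,0,0,0,0],[0,0,0,0,0,0],[0,0,0,0,0,0],[0,0,0,0,0,0],[0,0,0,0,0,0],[0,0,0,0,0,0],[0,0,0,0,0,0],[0,0,0,0,0,0],[0,0,0,0,0,0],[0,0,0,0,0,0]]]';python3 arc.py
python3 - <<'E'
from h import *
q=ctrl.get_image("side")
for d in ctrl.search_frame("ball_1",q): print(np.round(d["extent"]),d["conf"])
cv2.imwrite("pics/tip2.png",cv2.resize(q["color"][190:390,120:387],(800,600))[:,:,::-1])
E
```

```text
clock: 17.05
eef_pos: [582.9, 136.5, 116.6]
tool_rot: [-3.134, 0.033, 1.613]
force: [-2.5, 1.8, -5.6]
width: 9.4
stand x,y,z 56.96718100630013 -98.96580102259686 20.56874185576686 r 60.56676360293439 t 2.1243000150987594 [-2.46718753  1.81141985 -5.55191206] 9.425000738968246 [-3.1342957  0.0330044  1.6134801]
[163. 311.  11.   8.] 0.5
```

View pics/tip2.png

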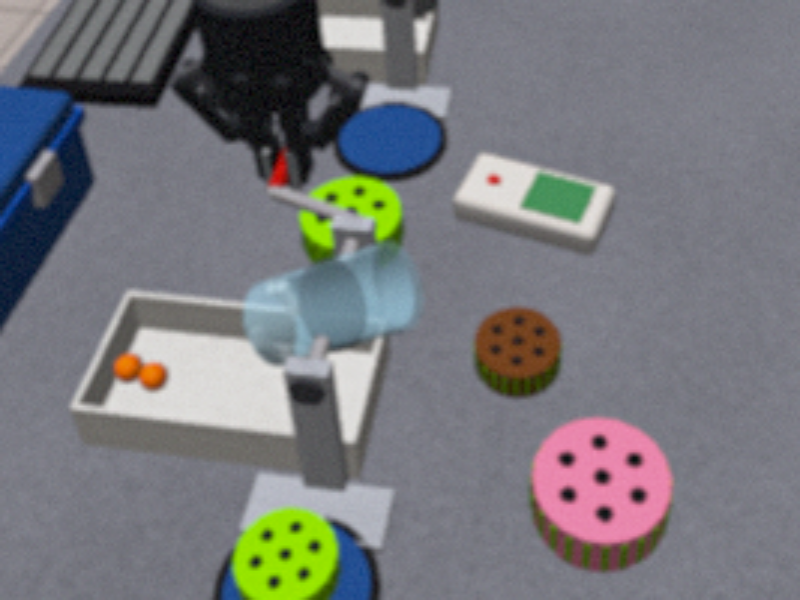

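Both balls lie in the tray at (127,366) and (153,376); the canister is empty. Release and retreat.

```bash
python3 -m crank '[[[0,0,0,0,0,0],[0,0,0,0,0,0],[0,0,0,0,0,0],[0,0,0,0,0,0],[0,0,0,0,0,0],[0,0,-0.5,0,0,0],[0,0,-1,0,0,0],[0,0,-1,0,0,0],[0,0,-1,0,0,0],[0,0,-1,0,0,0],[0,0,0,0,0,0],[0,0,0,0,0,0]]]' -1; python3 -m crank '[[[0,0,0,0,0,0],[0,0,0,0,0,0],[0,0,0,0,0,0],[0,0,0,0,0,0],[0,0,0,0,0,0],[0,0,0,0,0,0]]]'
python3 - <<'E'
from h import *
np.set_printoptions(precision=1,suppress=True)
COL["orange"]=((7,170,150),(16,255,255))
c,n=np.cos(.037),np.sin(.037)
for k in("side","top"):
    q=ctrl.get_image(k)
    for col in("lime","orange"):
        for ce,a,x in blobs(q,col,15):
            t=x[abs(x[:,2]-np.percentile(x[:,2],60))<5]
            m=(np.percentile(t,2,axis=0)+np.percentile(t,98,axis=0))/2
            d=m[:2]-[522.3,233.3]; print(k,col,ce,a,m,"stand",c*d[0]+n*d[1],-n*d[0]+c*d[1])
    cv2.imwrite(f"pics/end_{k}.png",q["color"][:,:,::-1])
E
```

```text
clock: 18.15
eef_pos: [591.5, 139.2, 263.9]
tool_rot: [3.128, 0.034, 1.61]
force: [-1.0, -0.8, -0.8]
width: 85.6
clock: 18.65
eef_pos: [590.4, 138.0, 260.5]
tool_rot: [3.133, 0.035, 1.609]
force: [-1.0, 0.2, 0.0]
width: 85.2
side lime [242.2 257.1] 329 [551.9  88.1  47.8] stand 24.21251963055348 -146.19214577132587
side lime [225.3 268. ] 131 [575.2 118.8  47.6] stand 48.645643245569026 -116.3920465359649
side lime [215.1 377.9] 1011 [520.6 365.4  43.2] stand 3.179270938837809 132.12079034852445
side orange [165.9 313. ] 97 [668.7 240.4  20.6] stand 146.5373206614213 1.6409198652963415
top lime [113.8 185.2] 535 [520.2 359.3  43.9] stand 2.574029553008217 126.0259818305068
top orange [438.9 117.2] 19 [ 702.5 -410.9   22.8] stand 156.2444440807028 -650.3984871205136
```

```bash
python3 -c "
from cell import ctrl
print(ctrl.finish_job())"
```

```text
the job is handed in; nothing more can be done
None
```

I unscrewed the lime cap (79° counterclockwise), set it down on its stand's blue pad, and tipped the canister by its red handle. Both balls poured into the white tray. I then let go, raised the arm clear and handed the job in at about 19 s; no verdict is reported.

**Cap:** the last checks put it upright about 3 mm from the pad centre along x and 2–4 mm along y. Its top was at z of about 44 mm, so it rests on the pad.

**Balls:** the side picture taken before I let go showed both at the far end of the tray with the canister empty. In the last measurement they merged into one patch, centred near stand x 147, y 2 mm, so I have no separate position for each. The top camera did not pick them up and gave only a stray orange spot elsewhere.

**Tipping:** the first arc moved only about 0.38 rad because small steps were lost to the handle's stiffness. Larger steps finished it. The bar also slipped a few mm in the fingers, so the final tip angle (about 2.1 rad) is approximate.

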